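# Close the nut mill and hold it on pulse

### The arm

A 7-joint arm with a two-finger parallel gripper is mounted at the origin on a cart in front of the work surface, level with it; the furniture and walls round the work are solid. World frame = base frame: x ahead of the robot, y to its left, z up, the work surface at z = 0. Lengths are in m, angles in rad, forces in N, time in s.
With the tool pointing down it reaches from about 0.425 to 0.875 m from the base axis. Payload 4.7 kg.
Tool frame: the origin (TCP) lies where the fingers leave the gripper's body, on its centre line; the fingertips stand 70 mm ahead of it and the grasp point (between the pads) lies 51 mm ahead of it; z points along the fingers, y is the line along which they close (so a half turn about z gives the same grasp; the last joint's range is limited). The gripper opens to 87 mm and grips with 3 to 60 N. Pads are 19 mm wide; open, the fingers measure 117 mm over their backs; the gripper's body (75 mm by 190 mm) begins 51 mm behind the grasp point.
Start: joints at [1.18, 0.321, -0.07, 1.45, 0.023, 1.371, -0.057], TCP at [0.256, -0.597, 0.292] pointing down, gripper open.
Joint ranges: [-2.86, 2.86], [-0.3, 2.09], [-1.38, 1.24], [0.06, 2.45], [-1.56, 4.7], [0.09, 2.05], [-2.69, 2.69]. Speed limits (rad/s): [2.57, 2.57, 3.14, 3.14, 3.14, 3.14, 3.14].

### API

Orientations are given as a rotation vector (axis times angle).
In Python, from bench import get_state, get_image, get_calibration, close_job gives the robot as it stands.
- The arm moves only by the tool send_rows, never from a script. Its argument "rows" is a list of rows, each an object of numbers: "hand": the finger opening in mm, from 0 to 87; "x", "y", "z": the shift along the world's x, y, z in mm; "roll": the turn about the world's z in degrees. A call has 1 to 10 rows; each row shifts and turns the commanded pose from where the row before left it; what a row does not reach is not made up. A row lasts 1/10 s, in which the tool goes at most 50 mm and 8.59 degrees, less where a joint would pass 70% of its speed; a pose out of reach is approached as far as the arm can. A call is refused whole if a number of a shift passes 50 or a number of a turn 8.59, either way. A call with a gripper value outside its range is refused whole. The fingers move at their own pace and stop on an object; "force" is the grip in N (left out, the last holds). Time passes only in rows, so rows that do not move let the fingers close. It gives the time, the measured TCP pose, the force, the opening and the grip force at its end, in the units of the state.
- get_state(): the state, without advancing time (a new reading comes with each control period).
- get_image(name): name is "scene" or "top" or "wrist"; returns the picture (420x560x3 uint8, blue, green, red); there is no depth.
- get_calibration(name): a dict with "mtx" (3x3 intrinsics, pixels), "D" ([k1, k2, p1, p2, k3] as OpenCV has them; the pictures are not rectified), "world_from_camera" (4x4, takes a point from camera to world coordinates). Camera axes: x right, y down, z forward; pixel columns grow to the right and rows downward; lengths in m; the calibration is good to about 2 mm. A picture is of the moment at which its call begins: read the wrist's pose just before it. get_calibration takes no time and is no camera call; for the wrist camera it gives the pose at the moment of the call.
- close_job(): hands the job in; it is judged then, once.
The state is a dict: "time": time; "joint_positions": joint angles; "qd": joint speeds; "joint_torque": joint torques, N m; "position": TCP position; "tool_rot": TCP orientation; "ft_force": force on the tool from outside, world axes, zero at the start; "torque": the same for the moment, N m; "grip_width": opening from 0.0 (shut) to 1.0 (fully open); "grip_force": force on a finger pad.
Only numpy, scipy, OpenCV 4.12 (cv2) and the standard library are available. Lean on these libraries where they do the work, as an engineer would, in place of code of your own. Each camera call takes 0.05 s, during which the arm holds its last target. There are 200 camera calls.

### The job

The bowl of the nut mill is full of hazelnuts: set the lid fully down on the bowl, then push the filler cap home in the collar of the lid, so that nothing flies out. Only when the mill is closed, turn its dial clockwise past the first two clicks to the third (pulse); the dial springs back by itself, so finish while still holding it fully turned between the fingers. Leave the other things on the counter where they are.

Things in the scene. Friction and masses are not known exactly. Their poses are not given: they have to be found in the camera images.
- mill: the nut mill, grey, fixed: a low base 166 x 310 x 33 mm (x, y, z), on it a motor housing (150 x 130 mm, flat top 107 mm above the counter) at +y that carries the dial, and an open steel bowl at -y. Origin: centre of its underside; x axis to the back of the mill (away from the robot), y to the housing, z up
- bowl_mouth (a point): centre of the bowl's mouth in the plane of its rim, 88 mm above the counter (mill frame: x 0, y -80 mm); the rim is 124 mm in outer and 116 mm in inner diameter, the axis is vertical
- lid_collar (a point): loose black lid, right way up, 0.16 kg: disc 132 mm wide, 6 thick; below it a skirt 10 deep, 104 wide at the foot, 110 at the disc (3 mm play in the bowl); above it a round collar (grip here), outside 46, bore 34 (the filler hole), 26 tall. Point: on the axis half-way up the collar, 13 above the disc, 29 above the skirt's foot. Lid seated: 19 mm above bowl_mouth. z up
- cap_knob (a point): loose black filler cap, upright, 0.06 kg, 43 mm tall: plug 29 wide, 15 long, chamfered foot; above it a flange 45 wide, 3 thick; on top a ribbed round knob 28 wide, 25 tall (grip here). Point: on the axis half-way up the knob, 12.5 above the flange, 30.5 above the plug's foot. Cap home (flange on the collar): 28.5 mm above lid_collar. z up
- dial_grip (a point): black dial on the housing's top, axis vertical: round skirt 58 mm wide, 6 high, on it a bar grip 46 long, 14 thick, 29 tall. Point: on the axis, 22 mm above the housing, 16 above the skirt, 13 below the bar's top. x axis: along the bar to the end with the white pointer line, turns with the dial; z up. At off the pointer stands 0.63 rad left (to +y) of the mill's x axis
- dial (a joint): angle of the dial, rad, growing clockwise seen from above: 0 off (ring mark), clicks at 0.42 (one dot), 0.84 (two dots), 1.26 (three dots, pulse), hard stop at 1.30. A spring turns it back through all clicks to 0 when let go: about 0.05 N m at off, 0.11 at the third click, rising and falling by 0.02 to 0.04 as each click passes
- greenjuice_1: bystander: small green juice bottle, 41 mm in diameter, 125 mm tall, right of the mill towards the back; origin at the centre of its underside
- greenjuice_2: bystander: second such bottle beside it; origin at the centre of its underside
- honey_jar: bystander: honey jar with red lid, 62 mm across, 86 mm tall, left of the mill; origin at the centre of its underside
- teaspoon: bystander: metal teaspoon lying flat at the front edge, 132 x 26 x 9 mm; origin at the centre of its underside
Mind the look-alikes: they are no part of the job. Of the things that look like the part that bears cap_knob, the smallest one is meant.

How it is judged:
On the way, in this order (a step that is already met when the one before it is completed fails the run):
1. the lid is seated on the bowl (horizontal distance between lid_collar and bowl_mouth below 0.006 m and z of lid_collar in the frame of bowl_mouth below 0.022 m and angle between lid_collar's own z axis and vertical below 0.05 rad), for 0.2 s.
2. the filler cap is home in the lid's collar (horizontal distance between cap_knob and lid_collar below 0.005 m and z of cap_knob in the frame of lid_collar below 0.0315 m and angle between cap_knob's own z axis and vertical below 0.07 rad), for 0.2 s.
3. the dial is at its third click (value of joint dial above 1.15 rad), for 0.2 s.
At the end, for the whole second after the job is handed in: The lid lies flat on the bowl (within 6 mm of its axis, within 3 mm of fully down), the cap is upright and home in the collar (within 5 mm and 3 mm), and the fingers grip the dial and hold it at the third click (more than 1.15 rad) through the last second (all of step 1 and all of step 2 and value of joint dial above 1.15 rad and contact force between the fingers and dial above 1 N); the arm keeps its last pose, push and grip.
It fails at once if the dial is turned to the first click or further while the mill is not closed (value of joint dial above 0.35 rad and not (horizontal distance between lid_collar and bowl_mouth below 0.01 m and z of lid_collar in the frame of bowl_mouth below 0.025 m and horizontal distance between cap_knob and lid_collar below 0.01 m and z of cap_knob in the frame of lid_collar below 0.035 m)).
It fails at once if another thing on the counter is pushed away or knocked over (distance of any of greenjuice_1, greenjuice_2, honey_jar, teaspoon from where it was at the start of the episode above 0.03 m or angle between any of greenjuice_1, greenjuice_2, honey_jar's own z axis and vertical above 0.5 rad).
It also fails if it takes over 64 s, if anything falls off the work surface, if the arm or the gripper's body presses on something with over 40 N, if the wrist force passes 120 N, or if a joint passes its speed limit or range.

## Working session

There is one attempt and no reset: what is moved stays moved. The work goes in short steps, Python scripts to look and compute and a tool call to move; the robot and the scene stay as the last step left them, time stands still between calls to the robot, and variables do not carry over. Pictures are saved under pics/ and viewed, at most 10 in all, crops included, and the job is handed in when it is done.

Besides the shell and the picture viewer there is one more tool, called after ">>>" by a JSON object that holds its "name" and its "arguments". send_rows: Moves the arm, as the interface text tells. Its arguments: {"type":"object","properties":{"rows":{"type":"array","items":{"type":"object","properties":{"hand":{"type":"number"},"x":{"type":"number"},"y":{"type":"number"},"z":{"type":"number"},"roll":{"type":"number"}}}},"force":{"type":"number"}},"required":["rows"]}

```bash
mkdir -p pics; cat > h.py <<'E'
import numpy as np, cv2
from bench import *
def ray(cal,px):
    p=cv2.undistortPoints(np.array([[px]],float),np.array(cal["mtx"]),np.array(cal["D"]))[0,0]
    T=np.array(cal["world_from_camera"]); d=T[:3,:3]@np.array([p[0],p[1],1]); return T[:3,3],d/np.linalg.norm(d)
def atz(cal,px,z):
    o,d=ray(cal,px); return o+d*(z-o[2])/d[2]
def tri(*cp):
    A=np.zeros((3,3));b=np.zeros(3);R=[]
    for c,p in cp:
        o,d=ray(c,p);M=np.eye(3)-np.outer(d,d);A+=M;b+=M@o;R.append((M,o))
    x=np.linalg.solve(A,b); return x,[np.linalg.norm(M@(x-o)) for M,o in R]
def proj(cal,P):
    T=np.linalg.inv(np.array(cal["world_from_camera"])); 
    return cv2.projectPoints(np.array(P,float).reshape(-1,3),cv2.Rodrigues(T[:3,:3])[0],T[:3,3],np.array(cal["mtx"]),np.array(cal["D"]))[0][:,0]
E
python3 - <<'E'
from h import *
for n in("scene","top"):
    cv2.imwrite(f"pics/{n}0.png",get_image(n)); c=get_calibration(n); print(n,np.round(c["world_from_camera"],3).tolist(),np.round(c["mtx"],0).tolist())
s=get_state();print(s)
E
```

```text
scene [[-0.783, -0.459, 0.419, -0.17], [-0.622, 0.583, -0.523, 0.834], [-0.005, -0.67, -0.742, 1.345], [0.0, 0.0, 0.0, 1.0]] [[519.0, 0.0, 289.0], [0.0, 519.0, 217.0], [0.0, 0.0, 1.0]]
top [[-0.021, -0.994, 0.106, 0.426], [-1.0, 0.023, 0.019, -0.047], [-0.021, -0.105, -0.994, 1.289], [0.0, 0.0, 0.0, 1.0]] [[386.0, 0.0, 281.0], [0.0, 386.0, 209.0], [0.0, 0.0, 1.0]]
{'time': 0.1, 'joint_positions': array([ 1.18010657,  0.32173449, -0.07010661,  1.45156439,  0.02263689,
        1.37077935, -0.05687745]), 'qd': array([ 1.32200216e-05, -7.56099061e-04, -1.63786302e-03, -4.00446967e-03,
       -1.24427018e-04,  1.67873656e-04, -1.28494229e-04]), 'joint_torque': array([-4.90617731e-04, -4.92573130e+01, -4.05928306e-01, -3.13401747e+01,
       -6.41735760e-02,  3.94585077e-02,  9.04508101e-05]), 'position': array([ 0.25580257, -0.59714101,  0.29127458]), 'tool_rot': array([-3.07583987e+00, -6.31302574e-01,  7.22519712e-04]), 'ft_force': array([ 1.17347048, -0.2643131 , -0.54665828]), 'torque': array([-0.02887277,  0.01141955,  0.02490434]), 'grip_force': 0.0, 'grip_width': 0.9995117719868543}
```

View pics/scene0.png

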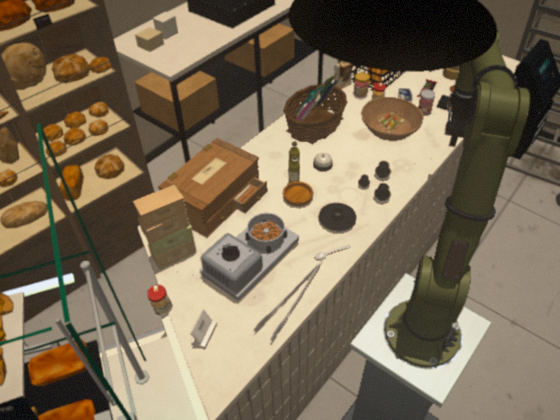

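View pics/top0.png

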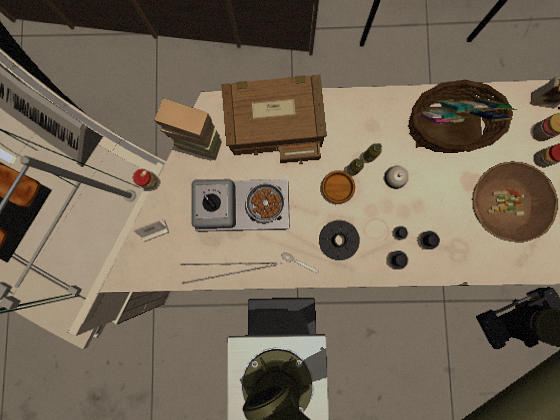

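The top view shows the mill at (240,204), with its dial at (211,203) and bowl at (265,203), and the lid at (339,240). Things that could be taken for the cap: (400,233), which is the smallest, (429,240) and (398,260). In the scene view these are (364,182), (382,170) and (382,192).

```bash
python3 - <<'E'
from h import *
t=get_calibration("top");s=get_calibration("scene")
for n,p,z in [("lid",(339.5,239.5),.029),("capA",(400,233),.03),("capB",(429,240),.03),("capC",(398,260),.03),("bowl",(265,203),.088),("dial",(211,203),.13),("spoon",(300,262),.005)]: print(n,atz(t,p,z).round(3))
w=get_calibration("wrist");T=np.array(w["world_from_camera"]);print(T.round(3).tolist(),np.round(w["mtx"]).tolist())
a=cv2.imread("pics/top0.png")[170:290,180:460];b=cv2.imread("pics/scene0.png")[140:300,190:400]
a=cv2.resize(a,None,fx=2.8,fy=2.8,interpolation=3);b=cv2.resize(b,None,fx=1.6,fy=1.6,interpolation=3)
o=np.zeros((a.shape[0]+b.shape[0],a.shape[1],3),np.uint8);o[:a.shape[0]]=a;o[a.shape[0]:,:b.shape[1]]=b;print(o.shape);cv2.imwrite("pics/crop0.png",o)
E
```

```text
lid [ 0.456 -0.213  0.029]
capA [ 0.473 -0.407  0.03 ]
capB [ 0.449 -0.498  0.03 ]
capC [ 0.387 -0.396  0.03 ]
bowl [0.573 0.024 0.088]
dial [0.572 0.185 0.13 ]
spoon [ 0.385 -0.084  0.005]
[[0.393, -0.891, -0.228, 0.318], [-0.919, -0.381, -0.096, -0.573], [-0.002, 0.248, -0.969, 0.383], [0.0, 0.0, 0.0, 1.0]] [[332.0, 0.0, 275.0], [0.0, 332.0, 208.0], [0.0, 0.0, 1.0]]
(592, 784, 3)
```

View pics/crop0.png

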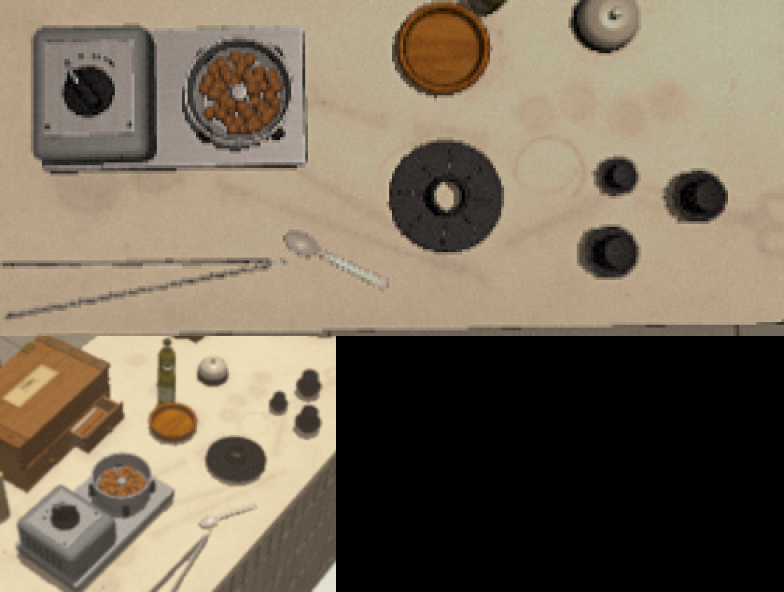

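The crop confirms that (400.7,233.2) in the top view is the smallest of the three caps. I'll bring the wrist camera over it.

>>> {"name": "send_rows", "arguments": {"rows": [{"x": 32, "y": 30}, {"x": 32, "y": 30}, {"x": 32, "y": 30}, {"x": 32, "y": 30}, {"x": 32, "y": 30}, {"x": 34, "y": 27}, {}, {}]}}

```text
schema error: expected keys hand, x, y, z, roll
```

```bash
python3 - <<'E'
from h import *
import pickle
c=get_calibration("wrist");i=get_image("wrist");cv2.imwrite("pics/w1.png",i);pickle.dump(c,open("w1.pkl","wb"));s=get_state();print(s["position"],s["time"],s["qd"].max())
E
```

```text
[ 0.25582312 -0.59718775  0.29140521] 0.15 0.0009723504138993537
```

>>> {"name": "send_rows", "arguments": {"rows": [{"y": 40}, {"y": 40}, {"y": 40}, {"y": 40}, {"y": 40}, {}, {}]}}

```text
schema error: expected keys hand, x, y, z, roll
```

```bash
python3 - <<'E'
from h import *
import pickle
c=get_calibration("wrist");i=get_image("wrist");cv2.imwrite("pics/w2.png",i);pickle.dump(c,open("w2.pkl","wb"));s=get_state();print(s["position"],s["time"],s["qd"].max(),s["tool_rot"])
E
```

```text
[ 0.25585889 -0.59728224  0.29158178] 0.2 0.002111729582405902 [-3.07641384e+00 -6.31369438e-01  4.81652390e-04]
```

View pics/w1.png

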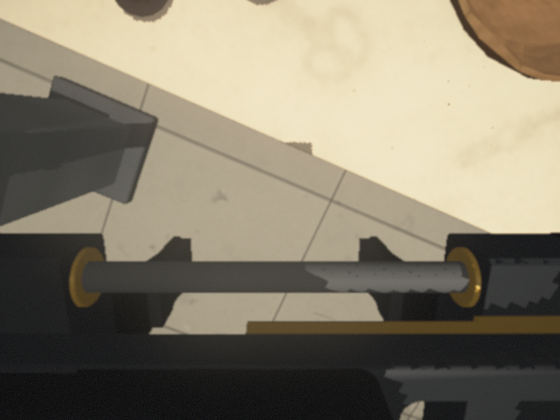

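View pics/w2.png

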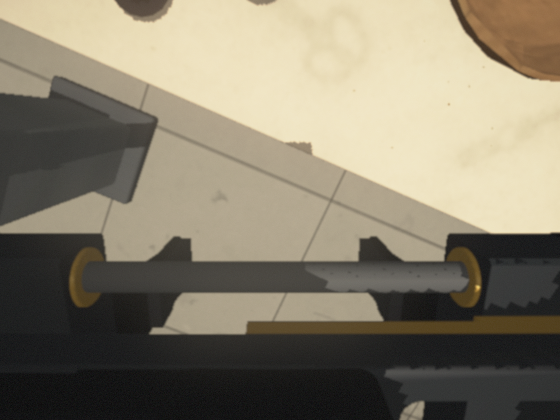

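The arm didn't move because every row needs all five keys. Both pictures therefore show the same view, taken from the start pose. The fingers fill the lower half, so things are only visible ahead along tool +x (image up).

>>> {"name": "send_rows", "arguments": {"rows": [{"hand": 87, "x": 25, "y": 40, "z": 0, "roll": 0}, {"hand": 87, "x": 25, "y": 45, "z": 0, "roll": 0}, {"hand": 87, "x": 25, "y": 45, "z": 0, "roll": 0}, {"hand": 87, "x": 29, "y": 47, "z": 0, "roll": 0}, {"hand": 87, "x": 0, "y": 0, "z": 0, "roll": 0}, {"hand": 87, "x": 0, "y": 0, "z": 0, "roll": 0}]}}

```text
time: 0.8
position: [0.3567, -0.4263, 0.2925]
tool_rot: [3.076, 0.637, -0.0]
ft_force: [-0.5, -0.4, 0.6]
grip_width: 1.0
grip_force: 0.0
```

```bash
python3 - <<'E'
from h import *
import pickle
c=get_calibration("wrist");i=get_image("wrist");cv2.imwrite("pics/w3.png",i);pickle.dump(c,open("w3.pkl","wb"));s=get_state();print(s["position"],s["time"],s["qd"].max())
E
```

```text
[ 0.35550539 -0.42778781  0.29238233] 0.85 0.027279422239349694
```

>>> {"name": "send_rows", "arguments": {"rows": [{"hand": 87, "x": 0, "y": 30, "z": 0, "roll": 0}, {"hand": 87, "x": 0, "y": 40, "z": 0, "roll": 0}, {"hand": 87, "x": 0, "y": 40, "z": 0, "roll": 0}, {"hand": 87, "x": 0, "y": 0, "z": 0, "roll": 0}, {"hand": 87, "x": 0, "y": 0, "z": 0, "roll": 0}]}}

```text
time: 1.35
position: [0.3551, -0.3186, 0.2926]
tool_rot: [3.077, 0.629, -0.0]
ft_force: [-0.8, -0.1, 0.9]
grip_width: 1.003
grip_force: 0.0
```

```bash
python3 - <<'E'
from h import *
import pickle
c=get_calibration("wrist");i=get_image("wrist");cv2.imwrite("pics/w4.png",i);pickle.dump(c,open("w4.pkl","wb"));s=get_state();print(s["position"],s["time"],s["qd"].max(),s["tool_rot"])
a=cv2.imread("pics/w3.png")[:235];b=i[:235]
cv2.imwrite("pics/w34.png",cv2.resize(np.vstack([a,b]),None,fx=1.25,fy=1.25,interpolation=3))
E
```

```text
[ 0.35495554 -0.31930754  0.29245485] 1.4 0.014736298344019462 [ 3.07727634e+00  6.27199381e-01 -2.35272215e-04]
```

View pics/w34.png

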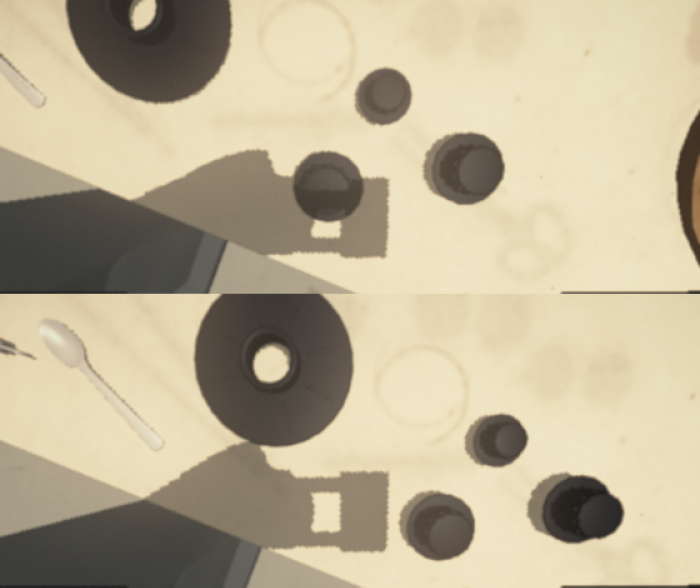

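The combined crop shows the lid with its bore at (145,12) in the upper view and (272,362) in the lower. The small cap is at (385,95) upper and (498,441) lower. I'll enlarge these for precise pixels.

```bash
python3 - <<'E'
from h import *
def crop(f,x0,y0,w,h,s):
    a=cv2.imread(f)[y0:y0+h,x0:x0+w].astype(float)/255; a=(a**.5*255).astype(np.uint8)
    a=cv2.resize(a,None,fx=s,fy=s,interpolation=2)
    for k in range(0,w,10): cv2.putText(a,str(x0+k),(k*s,8),0,.3,(0,0,255)) if k%20==0 else None; cv2.line(a,(k*s,10),(k*s,14),(0,0,255))
    for k in range(0,h,10): cv2.putText(a,str(y0+k),(0,k*s+4),0,.3,(0,0,255)); cv2.line(a,(22,k*s),(26,k*s),(0,0,255))
    return a
A=[crop("pics/w3.png",275,45,66,60,6),crop("pics/w4.png",365,85,66,60,6)]
B=[crop("pics/w3.png",80,0,66,40,6),crop("pics/w4.png",185,30,66,40,6)]
cv2.imwrite("pics/m1.png",np.vstack([np.hstack(A),np.hstack(B)]))
E
```

```text
(no output)
```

View pics/m1.png

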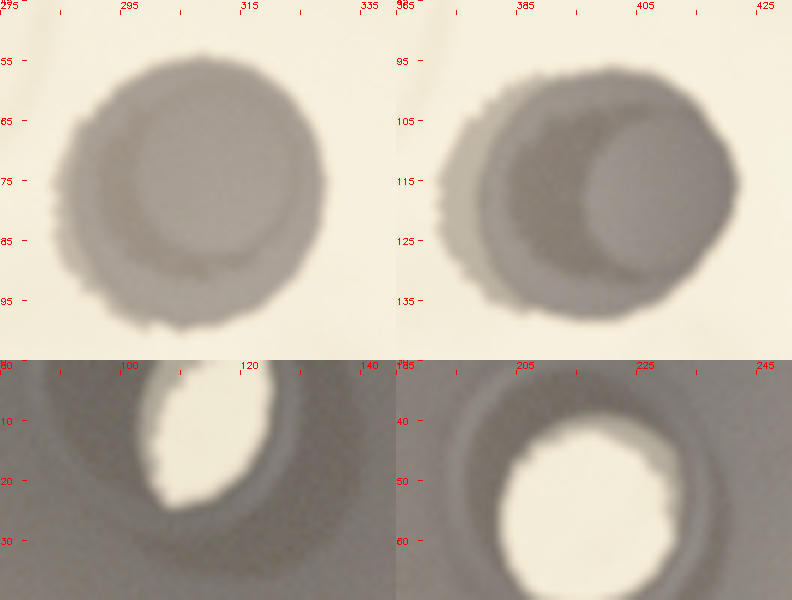

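```bash
python3 - <<'E'
from h import *
import pickle
from scipy.optimize import least_squares
w3,w4=[pickle.load(open(f"w{k}.pkl","rb")) for k in(3,4)];t=get_calibration("top")
print("knobtop",tri((w3,(310.3,73.9)),(w4,(409.2,116.9))))
print("flange",tri((w3,(308,77)),(w4,(399.3,117.2))))
# lid disc: fit circle r=66mm centre x,y,z to outline
def outl(f,seed,thr):
    g=cv2.cvtColor(cv2.imread(f),6); m=(g<thr).astype(np.uint8)
    m=cv2.morphologyEx(m,2,np.ones((5,5)))
    n,l=cv2.connectedComponents(m); c=cv2.findContours((l==l[seed[1],seed[0]]).astype(np.uint8),0,1)[0][0][:,0].astype(float)
    return c[(c[:,0]>3)&(c[:,1]>3)&(c[:,0]<556)]
th=np.linspace(0,2*np.pi,361)
C=[(w3,outl("pics/w3.png",(150,60),130)),(w4,outl("pics/w4.png",(180,80),130))]
for c,o in C: print(len(o),o.min(0),o.max(0))
def res(p,cs,z=None,r=.066):
    R=[]
    zz=p[2] if z is None else z
    for c,o in cs:
        q=proj(c,np.c_[p[0]+r*np.cos(th),p[1]+r*np.sin(th),zz+0*th])
        R.append(np.array([cv2.pointPolygonTest(q.astype(np.float32).reshape(-1,1,2),tuple(map(float,x)),True) for x in o]))
    return np.concatenate(R)
f=lambda cs,p0,**k: least_squares(res,p0,args=(cs,),kwargs=k,loss="soft_l1",diff_step=1e-3)
for cs in (C,):
    s=f(cs,[.456,-.213,.016]);print("lid",s.x,np.abs(s.fun).mean())
for c in C: s=f([c],[.456,-.213],z=.016);print("lid1",s.x,np.abs(s.fun).mean())
T=[(t,outl("pics/top0.png",(326,240),90))];print(len(T[0][1]))
s=f(T,[.456,-.213],z=.016);print("lidtop",s.x,np.abs(s.fun).mean())
print("knob in top",atz(t,(400.7,233.2),.03))
E
```

```text
knobtop (array([ 0.47498208, -0.41541435,  0.04265994]), [np.float64(0.00034103747067305574), np.float64(0.00034103747067297134)])
flange (array([ 0.4754787 , -0.41559607,  0.0149686 ]), [np.float64(5.4911740275231987e-05), np.float64(5.491174027517346e-05)])
255 [53.  4.] [184.  81.]
1676 [4. 4.] [555. 419.]
lid [ 0.35859688 -0.31716741  0.28190475] 51.012112712629474
lid1 [ 0.45765504 -0.21723726] 10.530917303437143
lid1 [ 0.30304056 -0.32690901] 121.64721570163182
114
lidtop [ 0.45577969 -0.21119274] 0.5538117383037899
knob in top [ 0.47220627 -0.40934736  0.03      ]
```

```bash
cat > fit.py <<'E'
from h import *
from scipy.optimize import least_squares
th=np.linspace(0,2*np.pi,361)
def res(p,cs,z,r):
    R=[]; zz=p[2] if z is None else z
    for c,o in cs:
        q=proj(c,np.c_[p[0]+r*np.cos(th),p[1]+r*np.sin(th),zz+0*th]).astype(np.float32).reshape(-1,1,2)
        R.append(np.array([cv2.pointPolygonTest(q,tuple(map(float,x)),True) for x in o]))
    return np.concatenate(R)
def fit(cs,p0,z=None,r=.066): return least_squares(res,p0,args=(cs,z,r),loss="soft_l1",diff_step=1e-3)
E
python3 - <<'E'
from fit import *
import pickle
w3,w4=[pickle.load(open(f"w{k}.pkl","rb")) for k in(3,4)]
C=[]
for c,f in((w3,"w3"),(w4,"w4")):
    g=cv2.cvtColor(cv2.imread(f"pics/{f}.png"),6)
    P=proj(c,[[.4565,-.214,.016]])[0]
    # strongest radial edge near predicted outline
    q=proj(c,np.c_[.4565+.066*np.cos(th),-.214+.066*np.sin(th),.016+0*th])
    g2=cv2.GaussianBlur(g,(0,0),1).astype(np.float32);o=[]
    for x in q[::3]:
        d=(x-P)/np.linalg.norm(x-P);k=np.arange(-9,9.1,.5);pts=x+np.outer(k,d)
        if pts.min()<2 or pts[:,1].max()>215: continue
        v=cv2.remap(g2,pts[:,0].astype(np.float32),pts[:,1].astype(np.float32),1).ravel();dv=np.diff(v)
        j=dv.argmax()
        if dv[j]>4 and 0<j<len(dv)-1:o.append(pts[j]+d*.25)
    o=np.array(o);C.append((c,o));s=fit([C[-1]],[.456,-.213],z=.016);print(f,len(o),s.x,np.abs(s.fun).mean())
s=fit(C,[.456,-.213,.016]);print(s.x,np.abs(s.fun).mean())
E
```

```text
w3 64 [ 0.45638209 -0.21761683] 0.4141748378986637
w4 87 [ 0.45656658 -0.21576159] 0.7866050628882325
[ 0.45606082 -0.21510741  0.010494  ] 0.4049538068102091
```

The cap is at about (0.475, -0.4155), with flange and knob-top heights matching the text. The lid is at about (0.4565, -0.2165). Next I'll view the mill from three places.

>>> {"name": "send_rows", "arguments": {"rows": [{"hand": 87, "x": 15, "y": 40, "z": 10, "roll": -4}, {"hand": 87, "x": 15, "y": 40, "z": 10, "roll": -4}, {"hand": 87, "x": 15, "y": 40, "z": 10, "roll": -4}, {"hand": 87, "x": 15, "y": 40, "z": 10, "roll": -4}, {"hand": 87, "x": 15, "y": 40, "z": 10, "roll": -4}, {"hand": 87, "x": 10, "y": 40, "z": 0, "roll": -3}, {"hand": 87, "x": 0, "y": 0, "z": 0, "roll": 0}, {"hand": 87, "x": 0, "y": 0, "z": 0, "roll": 0}, {"hand": 87, "x": 0, "y": 0, "z": 0, "roll": 0}]}}

```text
time: 2.3
position: [0.4407, -0.08, 0.342]
tool_rot: [-3.141, 0.0, 0.001]
ft_force: [0.2, 0.4, 0.1]
grip_width: 0.996
grip_force: 0.0
```

```bash
cat > snap.py <<'E'
from h import *
import pickle,sys
k=sys.argv[1];c=get_calibration("wrist");cv2.imwrite(f"pics/{k}.png",get_image("wrist"));pickle.dump(c,open(k+".pkl","wb"));s=get_state();print(s["time"],s["position"],s["tool_rot"],s["joint_positions"].round(2))
E
python3 snap.py w5
```

```text
2.35 [ 0.44056269 -0.07994499  0.34197276] [-3.14124201e+00  7.51481390e-04  1.04240864e-03] [ 0.74 -0.13 -0.56  1.82 -0.07  1.43 -1.38]
```

>>> {"name": "send_rows", "arguments": {"rows": [{"hand": 87, "x": 0, "y": 33, "z": 0, "roll": 0}, {"hand": 87, "x": 0, "y": 34, "z": 0, "roll": 0}, {"hand": 87, "x": 0, "y": 33, "z": 0, "roll": 0}, {"hand": 87, "x": 0, "y": 0, "z": 0, "roll": 0}, {"hand": 87, "x": 0, "y": 0, "z": 0, "roll": 0}, {"hand": 87, "x": 0, "y": 0, "z": 0, "roll": 0}]}}

```text
time: 2.95
position: [0.4409, 0.0203, 0.3421]
tool_rot: [3.141, 0.0, -0.001]
ft_force: [0.1, -0.1, 0.3]
grip_width: 1.0
grip_force: 0.0
```

```bash
python3 snap.py w6
```

```text
3.0 [0.44086692 0.02044618 0.3421217 ] [-3.14158168e+00  6.11407821e-05  6.83257796e-04] [ 0.66 -0.16 -0.68  1.83 -0.1   1.43 -1.57]
```

>>> {"name": "send_rows", "arguments": {"rows": [{"hand": 87, "x": 0, "y": 33, "z": 0, "roll": 0}, {"hand": 87, "x": 0, "y": 34, "z": 0, "roll": 0}, {"hand": 87, "x": 0, "y": 33, "z": 0, "roll": 0}, {"hand": 87, "x": 0, "y": 0, "z": 0, "roll": 0}, {"hand": 87, "x": 0, "y": 0, "z": 0, "roll": 0}, {"hand": 87, "x": 0, "y": 0, "z": 0, "roll": 0}]}}

```text
time: 3.6
position: [0.4412, 0.1205, 0.3421]
tool_rot: [3.141, 0.0, -0.001]
ft_force: [-0.7, -1.0, -0.2]
grip_width: 1.0
grip_force: 0.0
```

```bash
python3 snap.py w7; python3 - <<'E'
from h import *
I=[cv2.resize(cv2.imread(f"pics/w{k}.png")[:235],(476,200),interpolation=3) for k in(5,6,7)]
cv2.imwrite("pics/m2.png",np.vstack(I))
E
```

```text
3.65 [0.4411115  0.12051707 0.34208985] [ 3.14123794e+00  1.29335497e-04 -7.64788794e-04] [ 0.58 -0.12 -0.82  1.8  -0.09  1.43 -1.79]
```

View pics/m2.png

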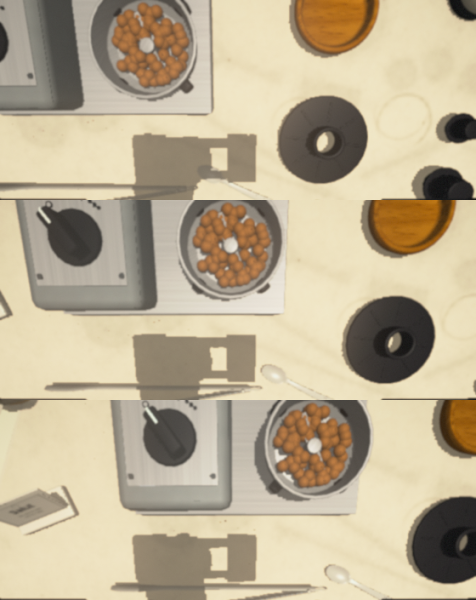

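The mill is seen clearly from three places: bowl at (147,45), (231,245) and (315,445), dial at (74,237) and (169,437) in the montage. I'll fit the rim by its edges and check it on an enlarged overlay.

```bash
cat > rim.py <<'E'
from fit import *
import pickle
def edges(c,im,cx,cy,z,r,R=8):
    g=cv2.GaussianBlur(cv2.cvtColor(im,6),(0,0),.8).astype(np.float32)
    P=proj(c,[[cx,cy,z]])[0];q=proj(c,np.c_[cx+r*np.cos(th),cy+r*np.sin(th),z+0*th]);o=[]
    for x in q[::3]:
        d=(x-P)/np.linalg.norm(x-P);k=np.arange(-R,R+.1,.5);pts=x+np.outer(k,d)
        if pts[:,1].min()<2 or pts[:,1].max()>230 or pts[:,0].min()<2 or pts[:,0].max()>557: continue
        dv=np.abs(np.diff(cv2.remap(g,pts[:,0].astype(np.float32),pts[:,1].astype(np.float32),1).ravel()))
        j=dv.argmax()
        if dv[j]>6: o.append(pts[j]+d*.25)
    return np.array(o)
E
python3 - <<'E'
from rim import *
cal={k:pickle.load(open(f"w{k}.pkl","rb")) for k in(5,6,7)};im={k:cv2.imread(f"pics/w{k}.png") for k in(5,6,7)}
x=np.array([.573,.024,.088])
for it in range(3):
    C=[(cal[k],edges(cal[k],im[k],*x,.062,9-3*it)) for k in cal]
    s=fit(C,x,r=.062);print([len(o) for _,o in C],s.x,np.abs(s.fun).mean());x=s.x
for c in C: print(fit([c],x[:2],z=.088,r=.062).x)
def tile(k,p,w,sc):
    x0,y0=max(0,int(p[0]-w/2)),max(0,int(p[1]-w/2)); a=cv2.resize(im[k][y0:y0+w,x0:x0+w],None,fx=sc,fy=sc,interpolation=2)
    for r in(.062,.058):
        if w>100:
            for q in proj(cal[k],np.c_[x[0]+r*np.cos(th),x[1]+r*np.sin(th),x[2]+0*th])[::6]:
                cv2.circle(a,tuple(int(v) for v in (q-[x0,y0]+.5)*sc),1,(255,255,0),-1)
    for t in range(0,w,10):
        cv2.line(a,(int(t*sc),0),(int(t*sc),5),(0,0,255));cv2.line(a,(0,int(t*sc)),(5,int(t*sc)),(0,0,255))
    cv2.putText(a,f"{k}: {x0},{y0} x{sc:.2f}",(8,14),0,.4,(0,0,255))
    b=np.zeros((300,300,3),np.uint8);h,ww=min(300,a.shape[0]),min(300,a.shape[1]);b[:h,:ww]=a[:h,:ww];return b
bc=[proj(cal[k],[x])[0] for k in(6,7)];dc=[np.array((74,37))/.85,np.array((169,37))/.85]
cv2.imwrite("pics/m3.png",np.vstack([np.hstack([tile(k,p,130,300/130) for k,p in zip((6,7),bc)]),np.hstack([tile(k,p,100,3) for k,p in zip((6,7),dc)])]))
E
```

```text
[87, 87, 87] [0.57969252 0.02197047 0.07607292] 2.319216896138501
[85, 85, 85] [0.58002355 0.02182789 0.07597578] 1.9887934931215774
[76, 87, 87] [0.58068766 0.02151239 0.07545781] 1.326385719598451
[0.5802606  0.01763635]
[0.58145697 0.02216478]
[0.58051658 0.02484041]
```

View pics/m3.png

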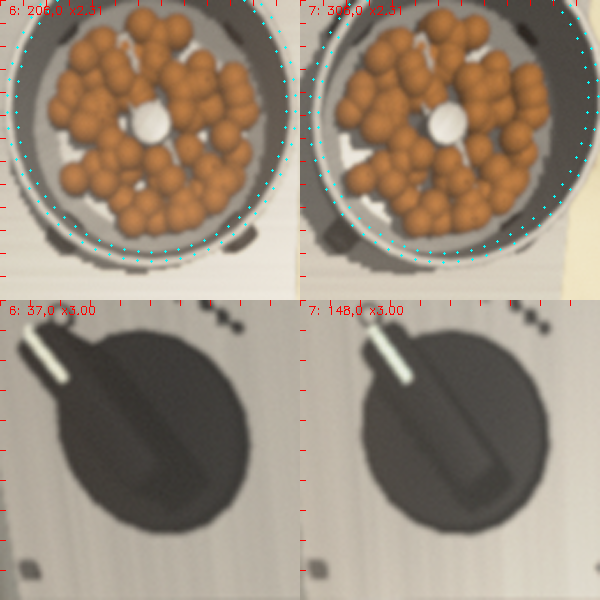

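The overlay shows the fit snapped to wrong edges, because the true rim is slightly larger. I'll refit by the contrast of the bright rim ring. The dial skirt's centre reads (88.2,43.8) in w6 and (199.8,43.8) in w7, and its bar points about 35° left.

```bash
python3 - <<'E'
from rim import *
from scipy.optimize import minimize
cal={k:pickle.load(open(f"w{k}.pkl","rb")) for k in(5,6,7)};G={k:cv2.GaussianBlur(cv2.cvtColor(cv2.imread(f"pics/w{k}.png"),6),(0,0),.7).astype(np.float32) for k in cal}
def ring(k,x,y,z,r):
    q=proj(cal[k],np.c_[x+r*np.cos(th),y+r*np.sin(th),z+0*th]).astype(np.float32)
    v=cv2.remap(G[k],q[:,0],q[:,1],1).ravel(); ok=(q[:,1]>3)&(q[:,0]>3); return np.where(ok,v,np.nan)
def best(score,x0,n):
    x0=np.array(x0[:n]);g=min((x0+np.r_[a,b,[c]*(n-2)] for a in np.arange(-.008,.009,.002) for b in np.arange(-.008,.009,.002) for c in ((-.008,-.004,0,.004,.008) if n==3 else (0,))),key=score)
    return minimize(score,g,method="Nelder-Mead",options=dict(initial_simplex=np.vstack([g]+[g+.002*e for e in np.eye(n)])))
def bs(ks,z=None): return lambda p:-sum(np.nanmean(np.clip(ring(k,*p[:2],z or p[2],.060)*2-ring(k,*p[:2],z or p[2],.0645)-ring(k,*p[:2],z or p[2],.0555),-60,60)) for k in ks)
def ds(ks,z=None): return lambda p:-sum(np.nanmean(ring(k,*p[:2],z or p[2],.0305)-ring(k,*p[:2],z or p[2],.0275)) for k in ks)
for n,f,x0,z in(("bowl",bs,(.575,.023,.088),.088),("dial",ds,(.572,.185,.113),.113)):
    ks=(5,6,7) if n=="bowl" else (6,7)
    s=best(f(ks),x0,3);print(n,s.x,s.fun)
    for k in ks: s=best(f((k,),z),x0,2);print("  ",k,s.x,s.fun)
    s=best(f(ks,z),x0,2);print(n,"z fixed",s.x,s.fun)
print(tri((cal[6],(88.2,43.8)),(cal[7],(199.8,43.8))))
# bar edge of top (z=.142) and pointer line from w7 
E7=[atz(cal[7],(148+(u-300)/3,(v-300)/3),.142) for u,v in((410,330),(513,480))];d=E7[0]-E7[1];print("bar deg",np.degrees(np.arctan2(d[1],d[0])))
E7=[atz(cal[7],(148+(u-300)/3,(v-300)/3),.142) for u,v in((370,328),(408,380))];d=E7[0]-E7[1];print("line deg",np.degrees(np.arctan2(d[1],d[0])))
E
```

```text
bowl [0.57784966 0.02143283 0.08816819] -174.81875610351562
   5 [0.57809465 0.02165561] -57.107330322265625
   6 [0.57764948 0.02056354] -58.32655334472656
   7 [0.5779375  0.02221875] -60.0
bowl z fixed [0.57785736 0.02143491] -174.81761169433594
dial [0.57805179 0.18700112 0.10569181] -161.3681640625
   6 [0.57658558 0.18395694] -69.06288146972656
   7 [0.57674172 0.18535105] -66.15706634521484
dial z fixed [0.57668987 0.18446179] -131.07525634765625
(array([0.57761298, 0.18509582, 0.10975519]), [np.float64(7.208490356870997e-06), np.float64(7.2084903569576595e-06)])
bar deg 34.89723477153954
line deg 36.39257395425333
```

The bowl mouth is at (0.578, 0.0215, 0.088) and the dial axis at (0.577, 0.185), with the bar at about 36°. Going for the lid.

>>> {"name": "send_rows", "arguments": {"rows": [{"hand": 87, "x": 2, "y": -40, "z": -5, "roll": 4}, {"hand": 87, "x": 2, "y": -42, "z": -15, "roll": 4}, {"hand": 87, "x": 2, "y": -42, "z": -20, "roll": 4}, {"hand": 87, "x": 2, "y": -42, "z": -20, "roll": 4}, {"hand": 87, "x": 2, "y": -42, "z": -25, "roll": 4}, {"hand": 87, "x": 2, "y": -42, "z": -25, "roll": 4}, {"hand": 87, "x": 2, "y": -42, "z": -30, "roll": 4}, {"hand": 87, "x": 1.5, "y": -45, "z": -30, "roll": 5}, {"hand": 87, "x": 0, "y": 0, "z": -12, "roll": 0}, {"hand": 87, "x": 0, "y": 0, "z": 0, "roll": 0}]}}

```text
time: 4.65
position: [0.4539, -0.211, 0.1611]
tool_rot: [-3.009, -0.888, 0.005]
ft_force: [-0.1, -0.0, 0.2]
grip_width: 0.999
grip_force: 0.0
```

```bash
cat > st.py <<'E'
from h import *
s=get_state();r=cv2.Rodrigues(s["tool_rot"])[0]
print("t",s["time"],"tcp",(s["position"]*1000).round(1),"yaw_y",np.degrees(np.arctan2(r[1,1],r[0,1])).round(1),"z",r[:,2].round(3),"F",s["ft_force"].round(1),"w",(s["grip_width"]*87).round(1),"g",s["grip_force"],"j7",s["joint_positions"][6].round(2))
E
python3 st.py
```

```text
Traceback (most recent call last):
  File "st.py", line 3, in <module>
    print("t",s["time"],"tcp",(s["position"]*1000).round(1),"yaw_y",np.degrees(np.arctan2(r[1,1],r[0,1])).round(1),"z",r[:,2].round(3),"F",s["ft_force"].round(1),"w",(s["grip_width"]*87).round(1),"g",s["grip_force"],"j7",s["joint_positions"][6].round(2))
                                                                                                                                                                      ^^^^^^^^^^^^^^^^^^^^^^^^^^
AttributeError: 'float' object has no attribute 'round'
```

>>> {"name": "send_rows", "arguments": {"rows": [{"hand": 87, "x": 2, "y": -4, "z": 0, "roll": 0}, {"hand": 87, "x": 0, "y": 0, "z": -20, "roll": 0}, {"hand": 87, "x": 0, "y": 0, "z": -20, "roll": 0}, {"hand": 87, "x": 0, "y": 0, "z": -10, "roll": 0}, {"hand": 87, "x": 0, "y": 0, "z": 0, "roll": 0}, {"hand": 87, "x": 0, "y": 0, "z": 0, "roll": 0}, {"hand": 87, "x": 0, "y": 0, "z": 0, "roll": 0}]}}

```text
time: 5.35
position: [0.4591, -0.2139, 0.1149]
tool_rot: [3.009, 0.897, 0.003]
ft_force: [-0.1, 0.7, 0.7]
grip_width: 1.0
grip_force: 0.0
```

```bash
sed -i 's/(s\["grip_width"\]\*87).round(1)/round(s["grip_width"]*87,1)/' st.py; python3 st.py
```

```text
t 5.35 tcp [ 459.1 -213.9  114.9] yaw_y -56.8 z [ 0.002 -0.001 -1.   ] F [-0.1  0.7  0.7] w 87.0 g 0.0 j7 -0.7
```

>>> {"name": "send_rows", "arguments": {"rows": [{"hand": 87, "x": -2.5, "y": -2.5, "z": 0, "roll": 0}, {"hand": 87, "x": 0, "y": 0, "z": -13, "roll": 0}, {"hand": 87, "x": 0, "y": 0, "z": -13, "roll": 0}, {"hand": 87, "x": 0, "y": 0, "z": 0, "roll": 0}, {"hand": 87, "x": 0, "y": 0, "z": 0, "roll": 0}, {"hand": 60, "x": 0, "y": 0, "z": 0, "roll": 0}, {"hand": 30, "x": 0, "y": 0, "z": 0, "roll": 0}, {"hand": 30, "x": 0, "y": 0, "z": 0, "roll": 0}, {"hand": 30, "x": 0, "y": 0, "z": 0, "roll": 0}, {"hand": 30, "x": 0, "y": 0, "z": 0, "roll": 0}], "force": 30}}

```text
time: 6.35
position: [0.4556, -0.2163, 0.0875]
tool_rot: [3.011, 0.897, 0.0]
ft_force: [-0.4, 0.1, -0.1]
grip_width: 0.632
grip_force: 0.0
```

```bash
python3 st.py
```

```text
t 6.35 tcp [ 455.6 -216.3   87.5] yaw_y -56.8 z [ 0. -0. -1.] F [-0.4  0.1 -0.1] w 55.0 g 0.0 j7 -0.71
```

>>> {"name": "send_rows", "arguments": {"rows": [{"hand": 30, "x": 0, "y": 0, "z": 0, "roll": 0}, {"hand": 30, "x": 0, "y": 0, "z": 0, "roll": 0}, {"hand": 30, "x": 0, "y": 0, "z": 0, "roll": 0}, {"hand": 30, "x": 0, "y": 0, "z": 0, "roll": 0}, {"hand": 30, "x": 0, "y": 0, "z": 0, "roll": 0}], "force": 30}}

```text
time: 6.85
position: [0.4554, -0.216, 0.0875]
tool_rot: [-3.01, -0.897, 0.001]
ft_force: [-2.4, 2.2, 2.1]
grip_width: 0.526
grip_force: 30.0
```

```bash
python3 st.py
```

```text
t 6.85 tcp [ 455.4 -216.    87.5] yaw_y -56.8 z [-0.001  0.    -1.   ] F [-2.4  2.2  2.1] w 45.7 g 29.998007913236506 j7 -0.71
```

>>> {"name": "send_rows", "arguments": {"rows": [{"hand": 30, "x": 0, "y": 0, "z": 20, "roll": 0}, {"hand": 30, "x": 0, "y": 0, "z": 35, "roll": 0}, {"hand": 30, "x": 0, "y": 0, "z": 35, "roll": 0}, {"hand": 30, "x": 0, "y": 10, "z": 30, "roll": 0}, {"hand": 30, "x": 15, "y": 30, "z": 10, "roll": 0}, {"hand": 30, "x": 20, "y": 35, "z": 0, "roll": 0}, {"hand": 30, "x": 20, "y": 35, "z": 0, "roll": 0}, {"hand": 30, "x": 20, "y": 35, "z": 0, "roll": 0}, {"hand": 30, "x": 20, "y": 35, "z": 0, "roll": 0}, {"hand": 30, "x": 15, "y": 30, "z": 0, "roll": 0}]}}

```text
time: 7.85
position: [0.5667, -0.0044, 0.2173]
tool_rot: [3.01, 0.898, 0.002]
ft_force: [0.4, 0.2, -1.4]
grip_width: 0.527
grip_force: 30.0
```

>>> {"name": "send_rows", "arguments": {"rows": [{"hand": 30, "x": 12, "y": 20, "z": 0, "roll": 0}, {"hand": 30, "x": 0, "y": 8, "z": 0, "roll": 0}, {"hand": 30, "x": 0, "y": 0, "z": 0, "roll": 0}, {"hand": 30, "x": 0, "y": 0, "z": 0, "roll": 0}, {"hand": 30, "x": 0, "y": 0, "z": 0, "roll": 0}]}}

```text
time: 8.35
position: [0.5773, 0.0196, 0.2173]
tool_rot: [3.011, 0.893, -0.001]
ft_force: [0.4, -0.7, -1.8]
grip_width: 0.522
grip_force: 30.0
```

```bash
python3 st.py
```

```text
t 8.35 tcp [577.3  19.6 217.3] yaw_y -57.0 z [-0.    -0.001 -1.   ] F [ 0.4 -0.7 -1.8] w 45.4 g 29.99903610230831 j7 -1.21
```

>>> {"name": "send_rows", "arguments": {"rows": [{"hand": 30, "x": 0.7, "y": 2, "z": -15, "roll": 0}, {"hand": 30, "x": 0, "y": 0, "z": -15, "roll": 0}, {"hand": 30, "x": 0, "y": 0, "z": -5, "roll": 0}, {"hand": 30, "x": 0, "y": 0, "z": -5, "roll": 0}, {"hand": 30, "x": 0, "y": 0, "z": -5, "roll": 0}, {"hand": 30, "x": 0, "y": 0, "z": -3, "roll": 0}, {"hand": 30, "x": 0, "y": 0, "z": 0, "roll": 0}, {"hand": 30, "x": 0, "y": 0, "z": 0, "roll": 0}]}}

```text
time: 9.15
position: [0.5785, 0.0238, 0.1698]
tool_rot: [3.01, 0.897, 0.001]
ft_force: [-0.7, -0.3, -2.1]
grip_width: 0.526
grip_force: 30.0
```

```bash
python3 st.py
```

```text
t 9.15 tcp [578.5  23.8 169.8] yaw_y -56.8 z [ 0. -0. -1.] F [-0.7 -0.3 -2.1] w 45.8 g 29.999148510178202 j7 -1.24
```

>>> {"name": "send_rows", "arguments": {"rows": [{"hand": 30, "x": -0.5, "y": -2, "z": -1, "roll": 0}, {"hand": 30, "x": 0, "y": 0, "z": -1.5, "roll": 0}, {"hand": 30, "x": 0, "y": 0, "z": -1.5, "roll": 0}, {"hand": 30, "x": 0, "y": 0, "z": -1, "roll": 0}, {"hand": 30, "x": 0, "y": 0, "z": 0, "roll": 0}, {"hand": 30, "x": 0, "y": 0, "z": 0, "roll": 0}]}}

```text
time: 9.75
position: [0.5777, 0.0223, 0.1656]
tool_rot: [3.01, 0.898, -0.0]
ft_force: [-4.6, 1.0, 7.1]
grip_width: 0.523
grip_force: 30.0
```

```bash
python3 st.py
```

```text
t 9.75 tcp [577.7  22.3 165.6] yaw_y -56.8 z [-0. -0. -1.] F [-4.6  1.   7.1] w 45.5 g 29.999648696975783 j7 -1.24
```

The lid seated at the expected height, with about 8 N of contact. Releasing and checking it with the camera.

>>> {"name": "send_rows", "arguments": {"rows": [{"hand": 70, "x": 0, "y": 0, "z": 0, "roll": 0}, {"hand": 70, "x": 0, "y": 0, "z": 0, "roll": 0}, {"hand": 70, "x": 0, "y": 0, "z": 0, "roll": 0}, {"hand": 70, "x": 0, "y": 0, "z": 10, "roll": 0}, {"hand": 70, "x": 0, "y": 0, "z": 30, "roll": 0}, {"hand": 70, "x": 0, "y": 0, "z": 40, "roll": 0}, {"hand": 70, "x": -25, "y": -20, "z": 40, "roll": 0}, {"hand": 70, "x": -30, "y": -20, "z": 40, "roll": 0}, {"hand": 70, "x": -30, "y": -20, "z": 15, "roll": 0}, {"hand": 70, "x": -30, "y": -10, "z": 0, "roll": 0}]}}

```text
time: 10.75
position: [0.4658, -0.0479, 0.3393]
tool_rot: [3.008, 0.894, 0.008]
ft_force: [-0.5, -0.6, -0.6]
grip_width: 0.801
grip_force: 0.0
```

>>> {"name": "send_rows", "arguments": {"rows": [{"hand": 70, "x": -15, "y": 0, "z": 0, "roll": 0}, {"hand": 70, "x": 0, "y": 0, "z": 0, "roll": 0}, {"hand": 70, "x": 0, "y": 0, "z": 0, "roll": 0}, {"hand": 70, "x": 0, "y": 0, "z": 0, "roll": 0}]}}

```text
time: 11.15
position: [0.4514, -0.0459, 0.3359]
tool_rot: [-3.01, -0.899, -0.001]
ft_force: [-0.2, -0.9, 0.5]
grip_width: 0.805
grip_force: 0.0
```

```bash
python3 st.py; python3 snap.py w8; python3 - <<'E'
from rim import *
from scipy.optimize import minimize
c=pickle.load(open("w8.pkl","rb"));G=cv2.GaussianBlur(cv2.cvtColor(cv2.imread("pics/w8.png"),6),(0,0),.7).astype(np.float32)
print(proj(c,[[.578,.0215,.094],[.578,.185,.14],[.578+.066,.0215,.094]]).round())
def ring(x,y,z,r):
    q=proj(c,np.c_[x+r*np.cos(th),y+r*np.sin(th),z+0*th]).astype(np.float32)
    v=cv2.remap(G,q[:,0],q[:,1],1).ravel();return np.where((q[:,1]>3)&(q[:,1]<235),v,np.nan)
for nm,f in(("disc",lambda p:-np.nanmean(np.clip(ring(*p,.094,.0675)-ring(*p,.094,.064),-80,80))),("bore",lambda p:-np.nanmean(np.clip(ring(*p,.120,.019)-ring(*p,.120,.0155),-40,40))),("collar",lambda p:-np.nanmean(np.clip(ring(*p,.120,.020)-ring(*p,.120,.025),-40,40)))):
    b=min((np.array([.578+a,.0215+e]) for a in np.arange(-.012,.013,.002) for e in np.arange(-.012,.013,.002)),key=f)
    s=minimize(f,b,method="Nelder-Mead",options=dict(initial_simplex=[b,b+[.002,0],b+[0,.002]]));print(nm,s.x,s.fun)
E
```

```text
t 11.15 tcp [451.4 -45.9 335.9] yaw_y -56.7 z [ 0.001  0.    -1.   ] F [-0.2 -0.9  0.5] w 70.0 g 0.0 j7 -0.88
11.2 [ 0.45133228 -0.04591727  0.33568738] [-3.00964819e+00 -8.99027796e-01 -4.67586076e-04] [ 0.67 -0.11 -0.57  1.82 -0.06  1.41 -0.88]
[[ 286.   37.]
 [ 100. -114.]
 [ 328.  -31.]]
disc [0.57767666 0.02052708] -77.483154296875
bore [0.58768929 0.02764337] -10.190693855285645
collar [0.58285934 0.01908772] -11.607220649719238
```

The lid disc measures (0.5777, 0.0205), which is seated. Now the cap.

>>> {"name": "send_rows", "arguments": {"rows": [{"hand": 56, "x": 2.5, "y": -35, "z": 0, "roll": 0}, {"hand": 56, "x": 2.5, "y": -42, "z": -10, "roll": 0}, {"hand": 56, "x": 2.5, "y": -42, "z": -20, "roll": 0}, {"hand": 56, "x": 2.5, "y": -42, "z": -20, "roll": 0}, {"hand": 56, "x": 2.5, "y": -42, "z": -20, "roll": 0}, {"hand": 56, "x": 2.5, "y": -42, "z": -25, "roll": 0}, {"hand": 56, "x": 2.5, "y": -42, "z": -25, "roll": 0}, {"hand": 56, "x": 2.5, "y": -42, "z": -25, "roll": 0}, {"hand": 56, "x": 2.5, "y": -35, "z": -25, "roll": 0}, {"hand": 56, "x": 0, "y": -5, "z": -15, "roll": 0}]}}

```text
time: 12.2
position: [0.4712, -0.4201, 0.1468]
tool_rot: [-3.012, -0.889, 0.005]
ft_force: [-0.9, 0.1, -0.9]
grip_width: 0.649
grip_force: 0.0
```

>>> {"name": "send_rows", "arguments": {"rows": [{"hand": 56, "x": 0, "y": 0, "z": 0, "roll": 0}, {"hand": 56, "x": 0, "y": 0, "z": 0, "roll": 0}, {"hand": 56, "x": 0, "y": 0, "z": 0, "roll": 0}]}}

```text
time: 12.5
position: [0.4747, -0.4138, 0.1521]
tool_rot: [3.008, 0.901, 0.003]
ft_force: [-0.1, 0.3, 0.0]
grip_width: 0.645
grip_force: 0.0
```

```bash
python3 st.py
```

```text
t 12.5 tcp [ 474.7 -413.8  152.1] yaw_y -56.6 z [ 0.002 -0.001 -1.   ] F [-0.1  0.3  0. ] w 56.1 g 0.0 j7 -0.4
```

Next: about -1.5 mm in y and -60.5 mm in z.

>>> {"name": "send_rows", "arguments": {"rows": [{"hand": 56, "x": 0, "y": -1.5, "z": -10, "roll": 0}, {"hand": 56, "x": 0, "y": 0, "z": -20, "roll": 0}, {"hand": 56, "x": 0, "y": 0, "z": -15, "roll": 0}, {"hand": 56, "x": 0, "y": 0, "z": -8, "roll": 0}, {"hand": 56, "x": 0, "y": 0, "z": 0, "roll": 0}, {"hand": 56, "x": 0, "y": 0, "z": 0, "roll": 0}, {"hand": 56, "x": 0, "y": 0, "z": 0, "roll": 0}]}}

```text
time: 13.2
position: [0.4736, -0.4172, 0.0986]
tool_rot: [3.009, 0.897, 0.001]
ft_force: [0.5, -0.4, 0.6]
grip_width: 0.644
grip_force: 0.0
```

```bash
python3 st.py
```

```text
t 13.2 tcp [ 473.6 -417.2   98.6] yaw_y -56.8 z [ 0.001 -0.001 -1.   ] F [ 0.5 -0.4  0.6] w 56.0 g 0.0 j7 -0.42
```

>>> {"name": "send_rows", "arguments": {"rows": [{"hand": 56, "x": 1.3, "y": 1.7, "z": -7, "roll": 0}, {"hand": 56, "x": 0, "y": 0, "z": 0, "roll": 0}, {"hand": 56, "x": 0, "y": 0, "z": 0, "roll": 0}, {"hand": 40, "x": 0, "y": 0, "z": 0, "roll": 0}, {"hand": 15, "x": 0, "y": 0, "z": 0, "roll": 0}, {"hand": 15, "x": 0, "y": 0, "z": 0, "roll": 0}, {"hand": 15, "x": 0, "y": 0, "z": 0, "roll": 0}, {"hand": 15, "x": 0, "y": 0, "z": 0, "roll": 0}, {"hand": 15, "x": 0, "y": 0, "z": 0, "roll": 0}, {"hand": 15, "x": 0, "y": 0, "z": 0, "roll": 0}], "force": 25}}

```text
time: 14.2
position: [0.4743, -0.4151, 0.0908]
tool_rot: [-3.011, -0.897, 0.0]
ft_force: [-0.0, 0.2, 0.6]
grip_width: 0.315
grip_force: 25.0
```

```bash
python3 st.py
```

```text
t 14.2 tcp [ 474.3 -415.1   90.8] yaw_y -56.8 z [-0.  0. -1.] F [-0.   0.2  0.6] w 27.4 g 24.97992946766317 j7 -0.42
```

>>> {"name": "send_rows", "arguments": {"rows": [{"hand": 15, "x": 0, "y": 0, "z": 20, "roll": 0}, {"hand": 15, "x": 0, "y": 0, "z": 35, "roll": 0}, {"hand": 15, "x": 0, "y": 0, "z": 40, "roll": 0}, {"hand": 15, "x": 5, "y": 20, "z": 40, "roll": 0}, {"hand": 15, "x": 8, "y": 33, "z": 15, "roll": 0}, {"hand": 15, "x": 9, "y": 38, "z": 0, "roll": 0}, {"hand": 15, "x": 9, "y": 38, "z": 0, "roll": 0}, {"hand": 15, "x": 9, "y": 38, "z": 0, "roll": 0}, {"hand": 15, "x": 9, "y": 38, "z": 0, "roll": 0}, {"hand": 15, "x": 9, "y": 38, "z": 0, "roll": 0}]}}

```text
time: 15.2
position: [0.5325, -0.1707, 0.2407]
tool_rot: [3.01, 0.897, 0.0]
ft_force: [0.4, -1.0, -2.0]
grip_width: 0.318
grip_force: 25.0
```

>>> {"name": "send_rows", "arguments": {"rows": [{"hand": 15, "x": 9, "y": 38, "z": 0, "roll": 0}, {"hand": 15, "x": 9, "y": 38, "z": 0, "roll": 0}, {"hand": 15, "x": 9, "y": 38, "z": 0, "roll": 0}, {"hand": 15, "x": 9, "y": 38, "z": 0, "roll": 0}, {"hand": 15, "x": 9, "y": 28, "z": 0, "roll": 0}, {"hand": 15, "x": 0, "y": 13, "z": 0, "roll": 0}, {"hand": 15, "x": 0, "y": 0, "z": 0, "roll": 0}, {"hand": 15, "x": 0, "y": 0, "z": 0, "roll": 0}, {"hand": 15, "x": 0, "y": 0, "z": 0, "roll": 0}]}}

```text
time: 16.1
position: [0.5772, 0.0182, 0.2405]
tool_rot: [3.011, 0.892, -0.001]
ft_force: [1.2, -0.8, -1.4]
grip_width: 0.309
grip_force: 25.0
```

```bash
python3 st.py
```

```text
t 16.1 tcp [577.2  18.2 240.5] yaw_y -57.0 z [-0.    -0.001 -1.   ] F [ 1.2 -0.8 -1.4] w 26.9 g 24.97950229095295 j7 -1.18
```

>>> {"name": "send_rows", "arguments": {"rows": [{"hand": 15, "x": 0.3, "y": 2, "z": -10, "roll": 0}, {"hand": 15, "x": 0, "y": 0, "z": -14, "roll": 0}, {"hand": 15, "x": 0, "y": 0, "z": 0, "roll": 0}, {"hand": 15, "x": 0, "y": 0, "z": 0, "roll": 0}, {"hand": 15, "x": 0, "y": 0, "z": 0, "roll": 0}]}}

```text
time: 16.6
position: [0.5778, 0.0228, 0.2167]
tool_rot: [3.011, 0.897, 0.0]
ft_force: [0.2, 0.2, -0.0]
grip_width: 0.314
grip_force: 25.0
```

```bash
python3 st.py
```

```text
t 16.6 tcp [577.8  22.8 216.7] yaw_y -56.8 z [ 0.  0. -1.] F [ 0.2  0.2 -0. ] w 27.3 g 24.979699628893286 j7 -1.2
```

>>> {"name": "send_rows", "arguments": {"rows": [{"hand": 15, "x": 0, "y": -1, "z": -3, "roll": 0}, {"hand": 15, "x": 0, "y": 0, "z": -3, "roll": 0}, {"hand": 15, "x": 0, "y": 0, "z": -3, "roll": 0}, {"hand": 15, "x": 0, "y": 0, "z": -2, "roll": 0}, {"hand": 15, "x": 0, "y": 0, "z": 0, "roll": 0}, {"hand": 15, "x": 0, "y": 0, "z": 0, "roll": 0}]}}

```text
time: 17.2
position: [0.5777, 0.0219, 0.2057]
tool_rot: [3.011, 0.897, -0.0]
ft_force: [0.4, -0.4, -0.2]
grip_width: 0.311
grip_force: 25.0
```

```bash
python3 st.py
```

```text
t 17.2 tcp [577.7  21.9 205.7] yaw_y -56.8 z [-0. -0. -1.] F [ 0.4 -0.4 -0.2] w 27.0 g 24.97963533271104 j7 -1.2
```

The plug is 5 mm inside the bore without force. Continuing home.

>>> {"name": "send_rows", "arguments": {"rows": [{"hand": 15, "x": 0, "y": 0, "z": -3, "roll": 0}, {"hand": 15, "x": 0, "y": 0, "z": -3, "roll": 0}, {"hand": 15, "x": 0, "y": 0, "z": -2, "roll": 0}, {"hand": 15, "x": 0, "y": 0, "z": -1.5, "roll": 0}, {"hand": 15, "x": 0, "y": 0, "z": -1, "roll": 0}, {"hand": 15, "x": 0, "y": 0, "z": 0, "roll": 0}, {"hand": 15, "x": 0, "y": 0, "z": 0, "roll": 0}]}}

```text
time: 17.9
position: [0.5776, 0.0219, 0.1957]
tool_rot: [3.01, 0.897, -0.0]
ft_force: [-3.0, 0.5, 5.7]
grip_width: 0.315
grip_force: 25.0
```

```bash
python3 st.py
```

```text
t 17.9 tcp [577.6  21.9 195.7] yaw_y -56.8 z [-0. -0. -1.] F [-3.   0.5  5.7] w 27.4 g 24.97386729810387 j7 -1.2
```

The cap is home, at the expected height with 6 N of contact. I'll release, rise, and move to the dial while rolling so the fingers close across the bar (tool y at 126°).

>>> {"name": "send_rows", "arguments": {"rows": [{"hand": 50, "x": 0, "y": 0, "z": 0, "roll": 0}, {"hand": 50, "x": 0, "y": 0, "z": 0, "roll": 0}, {"hand": 50, "x": 0, "y": 0, "z": 0, "roll": 0}, {"hand": 50, "x": 0, "y": 0, "z": 10, "roll": 0}, {"hand": 50, "x": 0, "y": 0, "z": 25, "roll": 0}, {"hand": 50, "x": 0, "y": 0, "z": 30, "roll": 0}, {"hand": 50, "x": 0, "y": 0, "z": 30, "roll": 8}, {"hand": 50, "x": 0, "y": 0, "z": 20, "roll": 8}, {"hand": 50, "x": 0, "y": 0, "z": 0, "roll": 8}, {"hand": 50, "x": 0, "y": 10, "z": 0, "roll": 8}]}}

```text
time: 18.9
position: [0.5784, 0.0303, 0.3119]
tool_rot: [2.642, 1.695, 0.003]
ft_force: [-0.5, -0.6, -0.5]
grip_width: 0.577
grip_force: 0.0
```

>>> {"name": "send_rows", "arguments": {"rows": [{"hand": 50, "x": 0, "y": 15, "z": 0, "roll": 8}, {"hand": 50, "x": 0, "y": 15, "z": 0, "roll": 8}, {"hand": 50, "x": 0, "y": 15, "z": 0, "roll": 8}, {"hand": 50, "x": 0, "y": 15, "z": 0, "roll": 8}, {"hand": 50, "x": 0, "y": 15, "z": 0, "roll": 8}, {"hand": 50, "x": 0, "y": 15, "z": 0, "roll": 8}, {"hand": 50, "x": 0, "y": 15, "z": 0, "roll": 8}, {"hand": 50, "x": 0, "y": 15, "z": 0, "roll": 8}, {"hand": 50, "x": 0, "y": 15, "z": 0, "roll": 8}, {"hand": 50, "x": 0, "y": 15, "z": 0, "roll": 8}]}}

```text
time: 19.9
position: [0.5778, 0.1824, 0.311]
tool_rot: [0.931, 3.0, 0.001]
ft_force: [-0.3, 0.9, -0.2]
grip_width: 0.574
grip_force: 0.0
```

>>> {"name": "send_rows", "arguments": {"rows": [{"hand": 50, "x": 0, "y": 0, "z": 0, "roll": 8}, {"hand": 50, "x": 0, "y": 0, "z": 0, "roll": 8}, {"hand": 50, "x": 0, "y": 0, "z": 0, "roll": 8}, {"hand": 50, "x": 0, "y": 0, "z": 0, "roll": 8}, {"hand": 50, "x": 0, "y": 0, "z": 0, "roll": 8}, {"hand": 50, "x": 0, "y": 0, "z": 0, "roll": 8}, {"hand": 50, "x": 0, "y": 0, "z": 0, "roll": 8}, {"hand": 50, "x": 0, "y": 0, "z": 0, "roll": 8}, {"hand": 50, "x": 0, "y": 0, "z": 0, "roll": 5}, {"hand": 50, "x": 0, "y": 0, "z": 0, "roll": 0}]}}

```text
time: 20.9
position: [0.5779, 0.1817, 0.3107]
tool_rot: [-0.923, 3.002, 0.001]
ft_force: [0.0, 0.4, -0.3]
grip_width: 0.577
grip_force: 0.0
```

```bash
python3 st.py; python3 - <<'E'
from h import *
a=get_image("top")[150:260,170:350];b=get_image("scene")[180:310,180:320]
a=cv2.resize(a,None,fx=2.4,fy=2.4,interpolation=2);b=cv2.resize(b,None,fx=2.4,fy=2.4,interpolation=2)
h=max(a.shape[0],b.shape[0]);o=np.zeros((h,a.shape[1]+b.shape[1],3),np.uint8);o[:a.shape[0],:a.shape[1]]=a;o[:b.shape[0],a.shape[1]:]=b;print(o.shape);cv2.imwrite("pics/f1.png",(np.sqrt(o/255.)*255).astype(np.uint8))
E
python3 snap.py w9
```

```text
t 20.9 tcp [577.9 181.7 310.7] yaw_y 124.2 z [ 0.     0.001 -1.   ] F [ 0.   0.4 -0.3] w 50.2 g 0.0 j7 1.55
(312, 768, 3)
21.05 [0.57777229 0.18175917 0.31050067] [-9.20233982e-01  3.00341595e+00 -4.40064970e-05] [ 0.51  0.42 -1.12  1.51  0.38  1.45  1.54]
```

View pics/f1.png

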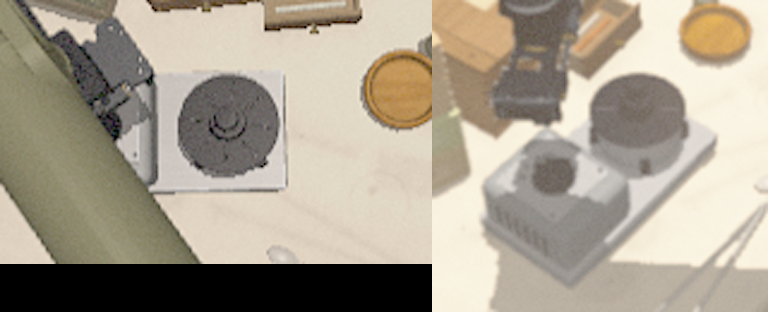

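The last picture shows the mill closed. The lid is concentric on the bowl and the cap is centred in the collar at (228,122), while the gripper hovers over the dial.

>>> {"name": "send_rows", "arguments": {"rows": [{"hand": 50, "x": -0.5, "y": 3, "z": -20, "roll": 1.8}, {"hand": 50, "x": 0, "y": 0, "z": -30, "roll": 0}, {"hand": 50, "x": 0, "y": 0, "z": -30, "roll": 0}, {"hand": 50, "x": 0, "y": 0, "z": -20, "roll": 0}, {"hand": 50, "x": 0, "y": 0, "z": -5, "roll": 0}, {"hand": 50, "x": 0, "y": 0, "z": 0, "roll": 0}, {"hand": 50, "x": 0, "y": 0, "z": 0, "roll": 0}, {"hand": 50, "x": 0, "y": 0, "z": 0, "roll": 0}]}}

```text
time: 21.85
position: [0.5778, 0.1853, 0.2067]
tool_rot: [-0.969, 2.986, 0.0]
ft_force: [-0.3, 1.2, -0.2]
grip_width: 0.575
grip_force: 0.0
```

```bash
python3 st.py
```

```text
t 21.85 tcp [577.8 185.3 206.7] yaw_y 126.0 z [ 0.002  0.001 -1.   ] F [-0.3  1.2 -0.2] w 50.1 g 0.0 j7 1.51
```

>>> {"name": "send_rows", "arguments": {"rows": [{"hand": 50, "x": 0, "y": 0, "z": -10, "roll": 0}, {"hand": 50, "x": 0, "y": 0, "z": -10, "roll": 0}, {"hand": 50, "x": 0, "y": 0, "z": 0, "roll": 0}, {"hand": 50, "x": 0, "y": 0, "z": 0, "roll": 0}, {"hand": 30, "x": 0, "y": 0, "z": 0, "roll": 0}, {"hand": 5, "x": 0, "y": 0, "z": 0, "roll": 0}, {"hand": 5, "x": 0, "y": 0, "z": 0, "roll": 0}, {"hand": 5, "x": 0, "y": 0, "z": 0, "roll": 0}, {"hand": 5, "x": 0, "y": 0, "z": 0, "roll": 0}, {"hand": 5, "x": 0, "y": 0, "z": 0, "roll": 0}], "force": 45}}

```text
time: 22.85
position: [0.5756, 0.187, 0.1852]
tool_rot: [0.973, -2.986, -0.005]
ft_force: [-2.9, 4.4, 0.9]
grip_width: 0.158
grip_force: 45.0
```

>>> {"name": "send_rows", "arguments": {"rows": [{"hand": 5, "x": 0, "y": 0, "z": 0, "roll": 0}, {"hand": 5, "x": 0, "y": 0, "z": 0, "roll": 0}, {"hand": 5, "x": 0, "y": 0, "z": 0, "roll": 0}]}}

```text
time: 23.15
position: [0.5756, 0.187, 0.1852]
tool_rot: [0.974, -2.985, -0.005]
ft_force: [-3.2, 3.9, 1.2]
grip_width: 0.159
grip_force: 45.0
```

```bash
python3 st.py
```

```text
t 23.15 tcp [575.6 187.  185.2] yaw_y 126.1 z [-0.002  0.003 -1.   ] F [-3.2  3.9  1.2] w 13.8 g 45.00005403533578 j7 1.5
```

Gripped at 13.8 mm. I'll ease the sideways load, then turn clockwise.

>>> {"name": "send_rows", "arguments": {"rows": [{"hand": 5, "x": -1.4, "y": 1.5, "z": 0, "roll": 0}, {"hand": 5, "x": 0, "y": 0, "z": 0, "roll": -3}, {"hand": 5, "x": 0, "y": 0, "z": 0, "roll": -5}, {"hand": 5, "x": 0, "y": 0, "z": 0, "roll": -5}, {"hand": 5, "x": 0, "y": 0, "z": 0, "roll": -5}, {"hand": 5, "x": 0, "y": 0, "z": 0, "roll": -5}, {"hand": 5, "x": 0, "y": 0, "z": 0, "roll": -5}, {"hand": 5, "x": 0, "y": 0, "z": 0, "roll": -5}, {"hand": 5, "x": 0, "y": 0, "z": 0, "roll": 0}, {"hand": 5, "x": 0, "y": 0, "z": 0, "roll": 0}]}}

```text
time: 24.15
position: [0.5752, 0.1878, 0.1852]
tool_rot: [0.088, -3.14, -0.003]
ft_force: [-0.9, 5.4, -1.3]
grip_width: 0.159
grip_force: 45.0
```

```bash
python3 st.py; python3 -c "
from bench import *;s=get_state();print(s['torque'],s['joint_positions'].round(2))"
```

```text
t 24.15 tcp [575.2 187.8 185.2] yaw_y 93.2 z [-0.     0.002 -1.   ] F [-0.9  5.4 -1.3] w 13.8 g 44.99970688484609 j7 0.98
[1.22448273 0.2910483  0.05527431] [ 0.39  0.46 -0.95  1.67  0.4   1.21  0.98]
```

>>> {"name": "send_rows", "arguments": {"rows": [{"hand": 5, "x": 0, "y": 1, "z": 0, "roll": -5}, {"hand": 5, "x": 0, "y": 0, "z": 0, "roll": -5}, {"hand": 5, "x": 0, "y": 0, "z": 0, "roll": -5}, {"hand": 5, "x": 0, "y": 0, "z": 0, "roll": -5}, {"hand": 5, "x": 0, "y": 0, "z": 0, "roll": -5}, {"hand": 5, "x": 0, "y": 0, "z": 0, "roll": -5}, {"hand": 5, "x": 0, "y": 0, "z": 0, "roll": -5}, {"hand": 5, "x": 0, "y": 0, "z": 0, "roll": -5}, {"hand": 5, "x": 0, "y": 0, "z": 0, "roll": 0}, {"hand": 5, "x": 0, "y": 0, "z": 0, "roll": 0}]}}

```text
time: 25.15
position: [0.5755, 0.1888, 0.1852]
tool_rot: [-0.991, -2.981, -0.003]
ft_force: [-2.0, 5.5, -1.6]
grip_width: 0.156
grip_force: 45.0
```

```bash
python3 st.py; python3 -c "
from bench import *;s=get_state();print(s['torque'],s['joint_positions'].round(2))"
```

```text
t 25.15 tcp [575.5 188.8 185.2] yaw_y 53.2 z [ 0.     0.002 -1.   ] F [-2.   5.5 -1.6] w 13.6 g 44.999661734327674 j7 0.33
[1.16156785 0.04537175 0.0746498 ] [ 0.3   0.42 -0.81  1.67  0.32  1.19  0.33]
```

>>> {"name": "send_rows", "arguments": {"rows": [{"hand": 5, "x": 0, "y": 0, "z": 0, "roll": -1.5}, {"hand": 5, "x": 0, "y": 0, "z": 0, "roll": 0}, {"hand": 5, "x": 0, "y": 0, "z": 0, "roll": 0}, {"hand": 5, "x": 0, "y": 0, "z": 0, "roll": 0}]}}

```text
time: 25.55
position: [0.5755, 0.1889, 0.1852]
tool_rot: [-1.03, -2.967, -0.003]
ft_force: [-0.4, 5.6, -1.8]
grip_width: 0.152
grip_force: 45.0
```

```bash
python3 st.py; python3 - <<'E'
from h import *
import pickle
print([get_state()["torque"].round(3)])
t=get_calibration("top");c=get_calibration("wrist")
for n,k in(("lid",[.5777,.021,.094]),):print(proj(t,[k,[.5777,.021,.15],[.577,.187,.14]]).round(),proj(c,[k,[.577,.187,.14]]).round())
g=get_image("top")[150:260,170:350];cv2.imwrite("pics/f2.png",g)
E
```

```text
t 25.55 tcp [575.5 188.9 185.2] yaw_y 51.7 z [ 0.     0.002 -1.   ] F [-0.4  5.6 -1.8] w 13.2 g 44.99945453368127 j7 0.31
[array([1.166, 0.033, 0.066])]
[[266. 201.]
 [265. 199.]
 [210. 201.]] [[ 80. 390.]
 [277. 278.]]
```

The dial has turned 74.4° (about 1.30 rad) with the pads still flat on the bar (13.2 mm opening, 45 N), so it hasn't slipped. Handing in.

```bash
python3 -c "
from bench import *;print(close_job())"
```

```text
the job is handed in; nothing more can be done
None
```

I seated the lid on the bowl, pushed the cap home in its collar, and handed in after 25.6 s with the dial held at about 1.30 rad (pulse) at 45 N. That angle comes from the gripper's own turn, not from a view of the dial, and no verdict was returned.

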